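# Clamp the mixing bowl in its holder with the cam lever

## Robot

A 7-joint arm with a two-finger parallel gripper is mounted at the origin on the work surface. World frame = base frame: x ahead of the robot, y to its left, z up, the work surface at z = 0. Lengths are in m, angles in rad, forces in N, time in s.
With the tool pointing down it reaches from about 0.4 to 0.85 m from the base axis. Payload 10.4 kg.
Tool frame: the origin (TCP) lies at the very end of the fingers, on their centre line; the grasp point (between the pads) lies 19 mm behind it; z points along the fingers, y is the line along which they close (so a half turn about z gives the same grasp; the last joint's range is limited). The gripper opens to 85 mm and grips with 20 to 120 N. Pads are 22 mm wide; open, the fingers measure 114 mm over their backs; the gripper's body (76 mm by 85 mm) begins 54 mm behind the grasp point. The pads swing forward as they close: fully open they stand 13 mm farther back than shut.
Start: joints at [1.139, 0.332, -0.065, 1.46, 0.022, 1.35, -0.088], TCP at [0.248, -0.574, 0.231] pointing down, gripper open.
Joint ranges: [-2.6, 2.6], [-0.5, 2.12], [-1.47, 1.34], [0.16, 2.42], [-1.27, 4.41], [0.06, 2.06], [-2.6, 2.6]. Speed limits (rad/s): [2.22, 2.22, 2.79, 2.79, 3.14, 3.14, 3.14].

## Interface

Orientations are given as [roll, pitch, yaw] about the fixed x, y, z axes, in that order (R = Rz(yaw) Ry(pitch) Rx(roll)).
In Python, from station import readout, grab_frame, workorder gives the robot as it stands. The module is installed in compiled form; this text tells all that it offers.
- The arm moves only by the tool arm_command, never from a script. Its argument "steps" is a list of rows, each an object with "dr": the turn, a rotation vector about the tool's x, y, z scaled (see below), a list of three; "offset": the shift along the tool's x, y, z scaled (see below), a list of three; "fingers": the opening, from 0 (shut) to 1 (fully open). A call has 1 to 12 rows; each row shifts and turns the commanded pose from where the row before left it, along the tool's axes as they then stand; what a row does not reach is not made up. The controller multiplies each number of a shift by 0.2 m and each number of a turn by 90 degrees. A row lasts 1/12 s, in which the tool goes at most 41.7 mm and 7.16 degrees, less where a joint would pass 70% of its speed; a pose out of reach is approached as far as the arm can. A call with a number of a shift or a turn outside -1 to 1 is refused whole. A call with a gripper value outside its range is refused whole. The fingers move at their own pace and stop on an object; "newtons" is the grip in N (left out, the last holds). Time passes only in rows, so rows that do not move let the fingers close. It gives the time, the measured TCP pose, the force, the opening and the grip force at its end, in the units of the state.
- readout.get_state(): the state, without advancing time (a new reading comes with each control period).
- grab_frame(name): name is "scene" or "top"; returns a dict with "color" (480x640x3 uint8, blue, green, red), "z_map" (480x640 float32, m along the optical axis (not along the pixel's ray), 0 where there is no reading), "fx", "fy", "cx", "cy" (pixels), "dist" ([k1, k2, p1, p2, k3] as OpenCV has them; the pictures are not rectified), "R" (3x3) and "t" (3): a world point X has camera coordinates R X + t. Camera axes: x right, y down, z forward; pixel columns grow to the right and rows downward; lengths in m; the calibration is good to about 2 mm. A picture is of the moment at which its call begins.
- workorder.close_job(): hands the job in; it is judged then, once.
The state is a dict: "clock": time; "qpos": joint angles; "qvel": joint speeds; "tau": joint torques, N m; "eef_pos": TCP position; "orientation": TCP orientation; "ft_force": force on the tool from outside, world axes, zero at the start; "wrist_torque": the same for the moment, N m; "width": finger opening in m; "grasp_force": force on a finger pad.
Only numpy, scipy, OpenCV 4.12 (cv2) and the standard library are available. Lean on these libraries where they do the work, as an engineer would, in place of code of your own. Each camera call takes 0.05 s, during which the arm holds its last target. There are 200 camera calls.

## Task

Fix the mixing bowl in the bowl holder so that it cannot turn: slide the rod forward by its upright handle until its fork presses the bowl snugly against the sprung rest with about 12 newtons (8 at the least, and never more than 16 or the bowl would chip). Then swing the cam lever over its centre until it is home at its stop, without forcing it, so that the rod is locked and the bowl stays gripped. Leave the jar, cutter, cup and other things around it where they are.

Things in the scene. Friction and masses are not known exactly. Their poses are not given: they have to be found in the camera images.
- holder: Bowl holder, fixed to the counter: wooden board 510 x 200 x 18 mm. Origin: centre of the board's underside, on the counter. +x runs along the board to the bowl's end, +z up. The rod slides along its line y = 0. A dark boss at x = -50, y = 60 mm, 54 mm high, carries the cam lever.
- guide_top (a point): Middle of the top of the fixed aluminium guide that carries the rod: 80 mm long along the rod, 46 mm wide, top 52 mm above the counter.
- rest_nominal (a point): Usual place of the sprung rest's face, 205 mm ahead of the holder's origin; the true face differs by up to 12 mm either way and is not reported. Rest: rubber-faced upright plate 66 mm wide, 9 to 43 mm above the board, facing the bowl, on a spring of 5 N/mm with 10 mm travel, before a wooden mount 50 mm high.
- rod: Aluminium rod 20 x 20 x 228 mm, 0.5 kg, loose in the guide, slides along the holder's x; 1.5 to 4.5 N of friction, 2 to 4 N more pushing the free bowl, then the rest's spring; let go, it springs back 1 to 2 mm. Origin: middle of the fork's front, rod's underside (24 mm over the counter); +x as holder's. Fork 90 mm wide; a seated bowl's centre is 72 mm ahead of the origin.
- rod_handle (a point): Middle of the top of the rod's upright handle: a black block 14 mm thick along the rod, 32 mm wide across it, from 44 to 94 mm above the counter, at the rod's rear end, 215 mm behind the rod's origin. Push it from behind or grip it.
- bowl: White ceramic straight-sided mixing bowl, 0.45 kg, 140 mm outside diameter, 60 mm high, open at the top, standing loose on the board between fork and rest. Origin: centre of its underside.
- lever (a joint): Cam lever's angle a about its upright axis: 0 open, 1.65 home on its stop; grows anticlockwise from above. It points at (pi - 1.65 + a) anticlockwise from the holder's +x: open to holder's +y, home to the rear beside the rod. Resistance at the tip 4 to 8 N between 0.4 and 1.3 rad, ends at the centre, 1.45; past it the cam pulls the lever to the stop. Let go short of that it swings back.
- lever_hinge (a point): On the lever's upright axis, 62 mm above the counter.
- lever_tip (a point): Top of the upright black grip pin at the lever's end: pin 14 mm thick, from 55 to 100 mm above the counter, 85 mm from the axis. The lever arm between axis and pin is a flat steel bar 12 mm wide, 56 to 66 mm above the counter.
- shoe: Black clamping shoe in the side of the guide, 26 mm long and 16 mm high, driven sideways onto the rod by the cam; nearly hidden, not to be touched.
- spice_jar: small amber jar with a steel cap, 38 mm wide, 62 mm tall, standing on the board in its rear corner on the side away from the lever; leave alone
- cutter: round steel pastry cutter (ring), 48 mm wide, 30 mm tall, standing on the board beside the guide, on the side away from the lever; leave alone
- measure_cup: black measuring cup, 68 mm wide, 45 mm tall, on the counter beyond the lever's side of the board; leave alone

How it is judged:
On the way, in this order (a step that is already met when the one before it is completed fails the run):
1. the rod's fork presses the bowl against the rest with more than 8 N, the lever still open (contact force between rod and bowl above 8 N and value of joint lever below 0.5 rad), for 0.2 s.
2. the lever is over its centre and home, the shoe clamping the rod (value of joint lever above 1.55 rad and contact force between shoe and rod above 15 N), for 0.2 s.
At the end, for the whole second after the job is handed in: Lever home (above 1.55 of 1.65 rad), shoe clamping the rod (over 15 N); bowl level, at rest, over 120 mm ahead of the holder's origin, seated in the fork (centre within 5 mm along the rod, 4 mm across) and still pressed by it with more than 0.7 N; rod at rest (all of step 2 and contact force between rod and bowl above 0.7 N and x of bowl in the frame of rod below 0.077 m and y of bowl in the frame of rod between -0.004 and 0.004 m and x of bowl in the frame of holder above 0.12 m and angle between bowl's own z axis and vertical below 0.05 rad and linear speed of each of bowl, rod below 0.01 m/s); the robot touches nothing.
It fails at once if the bowl is squeezed with more than 16 N (contact force between rod and bowl above 16 N).
It fails at once if the lever is forced with more than 35 N (contact force between the fingers and holder above 35 N).
It fails at once if the jar, cutter or cup near the holder is moved by more than 20 mm (distance of any of spice_jar, cutter, measure_cup from where it was at the start of the episode above 0.02 m).
It also fails if it takes over 72 s, if anything falls off the work surface, if the arm or the gripper's body presses on something with over 40 N, if the wrist force passes 120 N, or if a joint passes its speed limit or range.

## Working session

There is one attempt and no reset: what is moved stays moved. The work goes in short steps, Python scripts to look and compute and a tool call to move; the robot and the scene stay as the last step left them, time stands still between calls to the robot, and variables do not carry over. Pictures are saved under pics/ and viewed, at most 10 in all, crops included, and the job is handed in when it is done.

Besides the shell and the picture viewer there is one more tool, called after "Call:" as name(argument=value, ...), one argument or row to a line, values as JSON. arm_command: Moves the arm, as the interface text tells. Shifts and turns lie within -1 to 1; 1 stands for 0.2 m of shift or 90 degrees of turn. Its arguments: {"type":"object","properties":{"steps":{"type":"array","items":{"type":"object","properties":{"dr":{"type":"array","items":{"type":"number"}},"offset":{"type":"array","items":{"type":"number"}},"fingers":{"type":"number"}}}},"newtons":{"type":"number"}},"required":["steps"]}

```bash
mkdir -p pics; cat > h.py <<'E'
import numpy as np, cv2
from station import readout, grab_frame, workorder
def grab(n,tag):
    f=grab_frame(n); np.savez('%s.npz'%tag,**{k:np.array(v) for k,v in f.items()}); cv2.imwrite('pics/%s.png'%tag,f['color']); return f
def K(f): return np.array([[f['fx'],0,f['cx']],[0,f['fy'],f['cy']],[0,0,1]],float)
def onplane(f,uv,z):
    p=cv2.undistortPoints(np.array([[uv]],float),K(f),np.array(f['dist'],float))[0,0]
    R=np.array(f['R']);t=np.array(f['t']).ravel(); d=R.T@np.array([p[0],p[1],1]); c=-R.T@t
    return c+d*(z-c[2])/d[2]
def bydepth(f,uv):
    p=cv2.undistortPoints(np.array([[uv]],float),K(f),np.array(f['dist'],float))[0,0]
    u,v=map(int,uv); w=f['z_map'][v-1:v+2,u-1:u+2]; w=w[w>0]; zz=np.median(w) if len(w) else 0
    return np.array(f['R']).T@(np.array([p[0],p[1],1])*zz-np.array(f['t']).ravel())
def proj(f,X): return cv2.projectPoints(np.array(X,float).reshape(-1,1,3),cv2.Rodrigues(np.array(f['R'],float))[0],np.array(f['t'],float).reshape(3,1),K(f),np.array(f['dist'],float))[0][:,0]
def load(tag): return dict(np.load('%s.npz'%tag))
E
python3 -c "
from h import *
for n in('scene','top'): 
  f=grab(n,n+'0'); print(n,f['R'],f['t'],f['fx'])
print(readout.get_state())"
```

```text
scene [[ 0.23925701  0.97083182  0.01554558]
 [ 0.786534   -0.18440025 -0.58937323]
 [-0.56931568  0.15323881 -0.80771129]] [-0.17010547 -0.40301511  1.19854186] 515.6612209258952
top [[-2.66324714e-03 -9.99782559e-01  2.06819123e-02]
 [-9.91884424e-01  1.20799197e-05 -1.27142791e-01]
 [ 1.27114896e-01 -2.08526793e-02 -9.91668780e-01]] [0.0315879  0.58565688 0.96861257] 521.1290197135904
{'clock': 0.1, 'qpos': array([ 1.13939804,  0.33277825, -0.06472681,  1.46087397,  0.02158946,
        1.34992584, -0.08849224]), 'qvel': array([ 0.00256779, -0.00409482, -0.00127699, -0.00152688, -0.00145708,
       -0.00101533, -0.00054819]), 'tau': array([ 1.40995911e-03, -6.26749063e+01,  4.95864800e-02, -3.92433107e+01,
        1.65000436e-02,  6.96802454e-03, -1.29934397e-04]), 'eef_pos': array([ 0.24831557, -0.57316973,  0.23060663]), 'orientation': array([-3.14030302e+00,  4.18090210e-05,  4.08848677e-01]), 'ft_force': array([-0.46960976, -0.15694772, -0.07476848]), 'wrist_torque': array([0.00766387, 0.0078064 , 0.00948353]), 'grasp_force': 0.0, 'width': 0.08549456578500911}
```

View pics/top0.png

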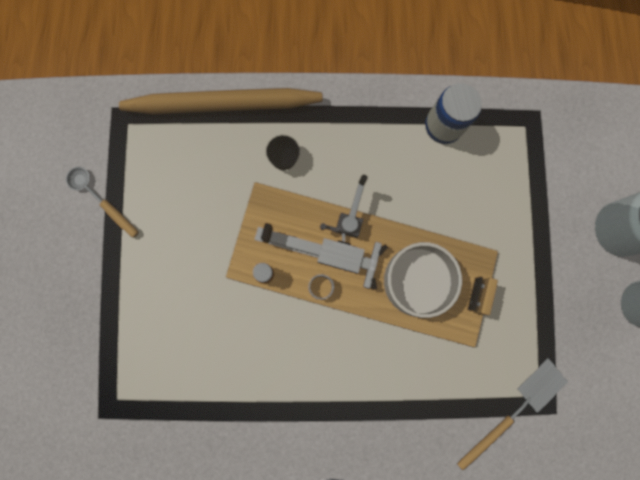

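View pics/scene0.png

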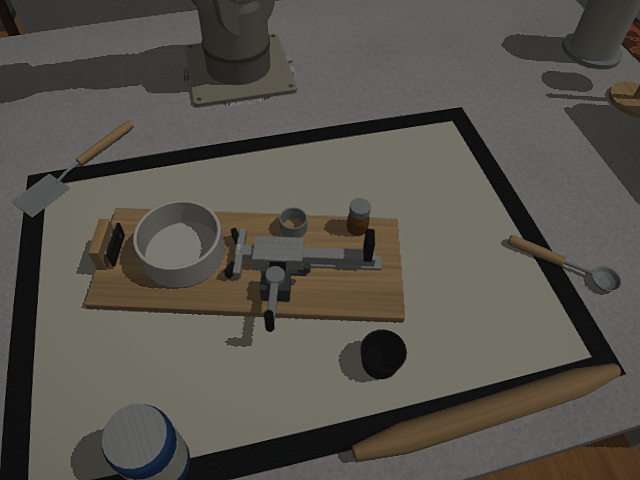

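The top view shows the board's corners at about (256,183), (498,249), (476,347) and (227,278). The handle is at (266,232), the lever pin at (363,179) and the hinge at (349,224). The scene view agrees with this.

```bash
python3 -c "
from h import *
f=load('top0')
c=np.array([onplane(f,p,.018) for p in((256,183),(498,249),(476,347),(227,278))]); print(c.round(4))
print('edges',[np.linalg.norm(c[i]-c[(i+1)%4]).round(3) for i in range(4)])
o=c.mean(0)[:2]; ax=(c[1]+c[2]-c[0]-c[3])[:2]; th=np.arctan2(ax[1],ax[0]); print('o',o,'th',th)
ex=np.array([np.cos(th),np.sin(th)]); ey=np.array([-ex[1],ex[0]])
def H(P): d=P[:2]-o; return (np.array([d@ex,d@ey])*1000).round(1)
for n,p,z in(('handle',(266,232),.094),('tip',(363,179),.1),('hinge',(349,224),.066),('jar',(263,272),.08),('cut',(323,288),.048),('bowl rim',(425,279),.078)):
  P=onplane(f,p,z); print(n,P.round(4),H(P),'depth',bydepth(f,p).round(3))
im=f['color']; cv2.imwrite('pics/c1.png',cv2.resize(im[165:325,220:420],(800,640),interpolation=cv2.INTER_CUBIC)[:600])
"
```

```text
[[ 0.7074  0.1478  0.018 ]
 [ 0.5744 -0.3378  0.018 ]
 [ 0.3807 -0.2855  0.018 ]
 [ 0.5178  0.2022  0.018 ]]
edges [np.float64(0.503), np.float64(0.201), np.float64(0.507), np.float64(0.197)]
o [ 0.54505127 -0.06832304] th -1.8415371758538415
handle [0.5972 0.1211 0.094 ] [-196.5   -0.4] depth [0.597 0.121 0.094]
tip [ 0.6953 -0.0569  0.1   ] [-51.1 141.7] depth [ 0.695 -0.057  0.101]
hinge [ 0.6166 -0.033   0.066 ] [-53.2  59.5] depth [ 0.616 -0.033  0.07 ]
jar [0.5252 0.127  0.08  ] [-182.9  -71.4] depth [0.525 0.127 0.082]
cut [0.4971 0.016  0.048 ] [-68.4 -68.8] depth [0.498 0.015 0.019]
bowl rim [ 0.5117 -0.1723  0.078 ] [109.1  -4.3] depth [ 0.515 -0.185  0.025]
```

View pics/c1.png

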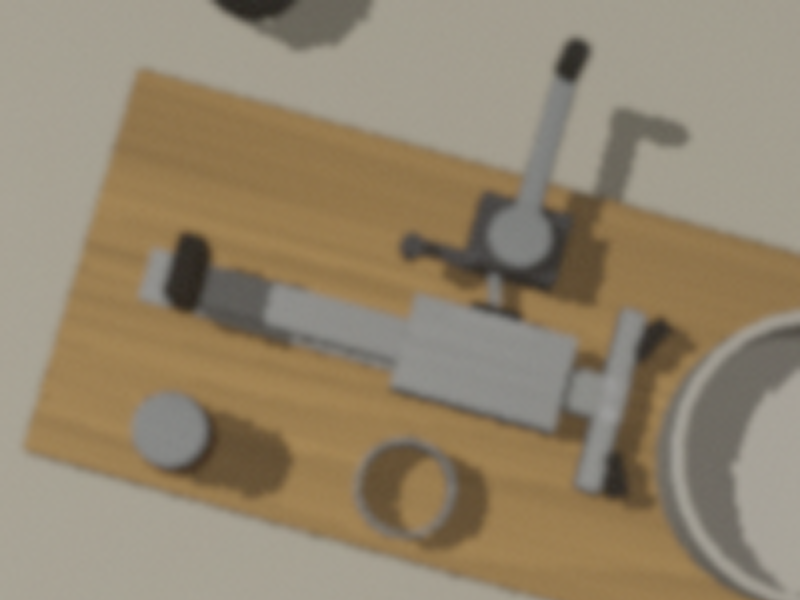

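Call:
arm_command(
  steps=[
    {"dr": [0, 0, -0.071], "offset": [0, 0, 0], "fingers": 0},
    {"dr": [0, 0, -0.071], "offset": [0, 0, 0], "fingers": 0},
    {"dr": [0, 0, -0.071], "offset": [0, 0, 0], "fingers": 0},
    {"dr": [0, 0, -0.071], "offset": [0, 0, 0], "fingers": 0},
    {"dr": [0, 0, -0.071], "offset": [0, 0, 0], "fingers": 0},
    {"dr": [0, 0, -0.071], "offset": [0, 0, 0], "fingers": 0},
    {"dr": [0, 0, -0.071], "offset": [0, 0, 0], "fingers": 0},
    {"dr": [0, 0, -0.07], "offset": [0, 0, 0], "fingers": 0},
  ],
)

```text
clock: 0.77
eef_pos: [0.2483, -0.5733, 0.2308]
orientation: [-3.141, -0.001, 1.305]
ft_force: [-0.1, 0.4, 0.4]
width: 0.0001
grasp_force: 0.0
```

```bash
cat >> h.py <<'E'
o=np.array([0.5451,-0.0683]); th=-1.8415
ex=np.array([np.cos(th),np.sin(th)]); ey=np.array([-ex[1],ex[0]])
def Hh(P): d=np.array(P)[:2]-o; return np.array([d@ex,d@ey])
def W(h): return o+ex*h[0]+ey*h[1]
def delta(target_h,z):
    "shift in tool axes, units of 0.2 m"
    from scipy.spatial.transform import Rotation as Ro
    s=readout.get_state(); R=Ro.from_euler('xyz',s['orientation']).as_matrix()
    return (R.T@(np.r_[W(target_h),z]-s['eef_pos'])/0.2).round(3)
def st():
    s=readout.get_state(); F=s['ft_force']; print('t',s['clock'],'H',(Hh(s['eef_pos'])*1000).round(1),'z',s['eef_pos'][2].round(4),'rpy',np.round(s['orientation'],3),'F_h',(F[:2]@ex).round(2),(F[:2]@ey).round(2),F[2].round(2),'w',round(s['width'],4))
E
python3 -c "
from h import *
st(); print(delta((-.245,0),.2))
# refine handle, bowl, via scene depth and top cloud
f=load('top0')
for tag in('top0','scene0'):
  f=load(tag); z=f['z_map']; v,u=np.nonzero(z>0)
  p=cv2.undistortPoints(np.stack([u,v],1).astype(float)[:,None],K(f),f['dist'])[:,0]
  P=(np.c_[p,np.ones(len(p))]*z[v,u][:,None]-f['t'].ravel())@f['R']
  d=P[:,:2]-o; X=np.c_[d@ex,d@ey,P[:,2]]
  def box(n,a):
    m=np.all((X>np.array(a)[:,0])&(X<np.array(a)[:,1]),1); q=X[m]
    print(tag,n,m.sum(),(np.percentile(q,[2,50,98],axis=0)*1000).round(0).tolist() if m.sum() else '')
  box('handle',[(-.23,-.16),(-.04,.04),(.086,.1)])
  box('pin',[(-.1,0),(.11,.17),(.08,.11)])
  box('bowlrim',[(.02,.2),(-.1,.1),(.070,.085)])
  box('rest',[(.18,.235),(-.05,.05),(.045,.075)])
  box('board',[(-.3,.3),(-.13,.13),(.013,.024)])
  box('guide',[(-.1,.05),(-.03,.03),(.048,.058)])
"
```

```text
t 0.7667 H [ 566.  -150.9] z 0.2308 rpy [-3.141e+00 -1.000e-03  1.305e+00] F_h -0.31 -0.24 0.41 w 0.0001
[4.051 0.774 0.156]
top0 handle 131 [[-204.0, -15.0, 89.0], [-198.0, 1.0, 94.0], [-191.0, 15.0, 97.0]]
top0 pin 62 [[-57.0, 138.0, 82.0], [-51.0, 142.0, 99.0], [-45.0, 151.0, 104.0]]
top0 bowlrim 844 [[40.0, -72.0, 71.0], [113.0, -4.0, 78.0], [176.0, 61.0, 82.0]]
top0 rest 463 [[213.0, -35.0, 46.0], [229.0, -2.0, 60.0], [234.0, 31.0, 71.0]]
top0 board 17912 [[-249.0, -98.0, 15.0], [-24.0, -15.0, 19.0], [240.0, 96.0, 23.0]]
top0 guide 1038 [[-92.0, -23.0, 49.0], [-52.0, -1.0, 52.0], [22.0, 22.0, 56.0]]
scene0 handle 174 [[-203.0, -13.0, 87.0], [-195.0, 5.0, 93.0], [-189.0, 19.0, 95.0]]
scene0 pin 120 [[-55.0, 141.0, 81.0], [-50.0, 150.0, 98.0], [-43.0, 154.0, 102.0]]
scene0 bowlrim 1222 [[41.0, -69.0, 70.0], [109.0, 5.0, 77.0], [176.0, 65.0, 80.0]]
scene0 rest 607 [[214.0, -31.0, 45.0], [230.0, 4.0, 59.0], [234.0, 34.0, 69.0]]
scene0 board 18856 [[-250.0, -92.0, 15.0], [-21.0, 42.0, 18.0], [240.0, 101.0, 24.0]]
scene0 guide 1253 [[-89.0, -21.0, 49.0], [-49.0, 3.0, 52.0], [42.0, 25.0, 55.0]]
```

Call:
arm_command(
  steps=[
    {"offset": [0.145, 0.0276, 0], "dr": [0, 0, 0], "fingers": 0},
    {"offset": [0.145, 0.0276, 0], "dr": [0, 0, 0], "fingers": 0},
    {"offset": [0.145, 0.0276, 0], "dr": [0, 0, 0], "fingers": 0},
    {"offset": [0.145, 0.0276, 0], "dr": [0, 0, 0], "fingers": 0},
    {"offset": [0.145, 0.0276, 0], "dr": [0, 0, 0], "fingers": 0},
    {"offset": [0.145, 0.0276, 0], "dr": [0, 0, 0], "fingers": 0},
    {"offset": [0.145, 0.0276, 0], "dr": [0, 0, 0], "fingers": 0},
    {"offset": [0.145, 0.0276, 0], "dr": [0, 0, 0], "fingers": 0},
    {"offset": [0.145, 0.0276, 0], "dr": [0, 0, 0], "fingers": 0},
    {"offset": [0.145, 0.0276, 0], "dr": [0, 0, 0], "fingers": 0},
    {"offset": [0.145, 0.0276, 0], "dr": [0, 0, 0], "fingers": 0},
    {"offset": [0.145, 0.0276, 0], "dr": [0, 0, 0], "fingers": 0},
  ],
)

```text
clock: 1.77
eef_pos: [0.4058, -0.2545, 0.2311]
orientation: [-3.141, 0.0, 1.299]
ft_force: [0.9, -0.4, -0.4]
width: 0.0
grasp_force: 0.0
```

Call:
arm_command(
  steps=[
    {"offset": [0.145, 0.0276, 0], "dr": [0, 0, 0], "fingers": 0},
    {"offset": [0.145, 0.0276, 0], "dr": [0, 0, 0], "fingers": 0},
    {"offset": [0.145, 0.0276, 0], "dr": [0, 0, 0], "fingers": 0},
    {"offset": [0.145, 0.0276, 0], "dr": [0, 0, 0], "fingers": 0},
    {"offset": [0.145, 0.0276, 0], "dr": [0, 0, 0], "fingers": 0},
    {"offset": [0.145, 0.0276, 0], "dr": [0, 0, 0], "fingers": 0},
    {"offset": [0.145, 0.0276, 0], "dr": [0, 0, 0], "fingers": 0},
    {"offset": [0.145, 0.0276, 0], "dr": [0, 0, 0], "fingers": 0},
    {"offset": [0.145, 0.0276, 0], "dr": [0, 0, 0], "fingers": 0},
    {"offset": [0.145, 0.0276, 0], "dr": [0, 0, 0], "fingers": 0},
    {"offset": [0.145, 0.0276, 0], "dr": [0, 0, 0], "fingers": 0},
    {"offset": [0.145, 0.0276, 0], "dr": [0, 0, 0], "fingers": 0},
  ],
)

```text
clock: 2.77
eef_pos: [0.563, 0.0627, 0.231]
orientation: [-3.141, 0.0, 1.299]
ft_force: [-0.1, -0.2, 0.4]
width: -0.0
grasp_force: 0.0
```

```bash
python3 -c "
from h import *
st(); print(delta((-.245,0),.056))"
```

```text
t 2.7667 H [-131.   -17.8] z 0.231 rpy [-3.141  0.     1.299] F_h 0.22 0.01 0.41 w -0.0
[0.571 0.089 0.875]
```

Call:
arm_command(
  steps=[
    {"offset": [0.143, 0.022, 0], "dr": [0, 0, 0], "fingers": 0},
    {"offset": [0.143, 0.022, 0], "dr": [0, 0, 0], "fingers": 0},
    {"offset": [0.143, 0.022, 0], "dr": [0, 0, 0], "fingers": 0},
    {"offset": [0.142, 0.023, 0], "dr": [0, 0, 0], "fingers": 0},
    {"offset": [0, 0, 0.14], "dr": [0, 0, 0], "fingers": 0},
    {"offset": [0, 0, 0.14], "dr": [0, 0, 0], "fingers": 0},
    {"offset": [0, 0, 0.14], "dr": [0, 0, 0], "fingers": 0},
    {"offset": [0, 0, 0.14], "dr": [0, 0, 0], "fingers": 0},
    {"offset": [0, 0, 0.14], "dr": [0, 0, 0], "fingers": 0},
    {"offset": [0, 0, 0.1], "dr": [0, 0, 0], "fingers": 0},
    {"offset": [0, 0, 0.075], "dr": [0, 0, 0], "fingers": 0},
    {"offset": [0, 0, 0], "dr": [0, 0, 0], "fingers": 0},
  ],
)

```text
clock: 3.77
eef_pos: [0.6085, 0.1659, 0.0528]
orientation: [-3.137, 0.003, 1.299]
ft_force: [-0.9, -0.3, -0.2]
width: -0.0001
grasp_force: 0.0
```

```bash
python3 -c "
from h import *
st(); f=grab('scene','scene1'); q=proj(f,[np.r_[W((-.2,0)),.07]])[0].astype(int); print(q)
x,y=q; cv2.imwrite('pics/c2.png',cv2.resize(f['color'][y-90:y+60,x-130:x+70],(800,600),interpolation=cv2.INTER_CUBIC))"
```

```text
t 3.7667 H [-242.7   -1.5] z 0.0528 rpy [-3.137e+00  3.000e-03  1.299e+00] F_h 0.51 -0.78 -0.16 w -0.0001
[370 243]
```

View pics/c2.png

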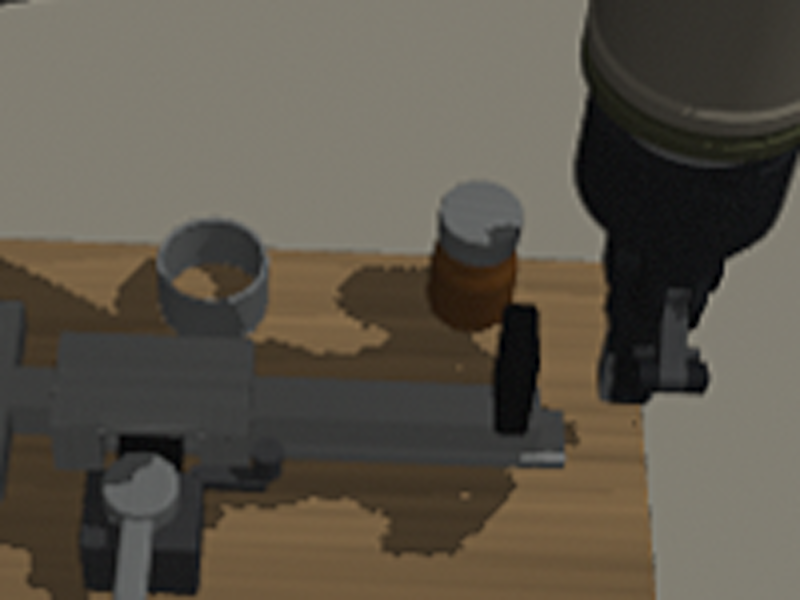

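The fingers are behind the handle and clear of the jar, so I can start pushing.

Call:
arm_command(
  steps=[
    {"offset": [-0.02, 0.003, 0], "dr": [0, 0, 0], "fingers": 0},
    {"offset": [-0.02, 0.003, 0], "dr": [0, 0, 0], "fingers": 0},
    {"offset": [-0.02, 0.003, 0], "dr": [0, 0, 0], "fingers": 0},
    {"offset": [-0.02, 0, 0], "dr": [0, 0, 0], "fingers": 0},
    {"offset": [-0.02, 0, 0], "dr": [0, 0, 0], "fingers": 0},
    {"offset": [-0.01, 0, 0], "dr": [0, 0, 0], "fingers": 0},
    {"offset": [-0.01, 0, 0], "dr": [0, 0, 0], "fingers": 0},
    {"offset": [-0.01, 0, 0], "dr": [0, 0, 0], "fingers": 0},
    {"offset": [-0.01, 0, 0], "dr": [0, 0, 0], "fingers": 0},
    {"offset": [-0.01, 0, 0], "dr": [0, 0, 0], "fingers": 0},
  ],
)

```text
clock: 4.65
eef_pos: [0.6041, 0.1376, 0.0563]
orientation: [3.142, -0.001, 1.3]
ft_force: [1.1, 3.1, -0.3]
width: -0.0003
grasp_force: 1.3
```

```bash
python3 -c "
from h import *
st()"
```

```text
t 4.65 H [-214.2    1.8] z 0.0563 rpy [ 3.142e+00 -1.000e-03  1.300e+00] F_h -3.26 0.23 -0.31 w -0.0003
```

Call:
arm_command(
  steps=[
    {"offset": [-0.01, 0, 0], "dr": [0, 0, 0], "fingers": 0},
    {"offset": [-0.01, 0, 0], "dr": [0, 0, 0], "fingers": 0},
    {"offset": [-0.01, 0, 0], "dr": [0, 0, 0], "fingers": 0},
    {"offset": [-0.01, 0, 0], "dr": [0, 0, 0], "fingers": 0},
  ],
)

```text
clock: 4.98
eef_pos: [0.6019, 0.1298, 0.0563]
orientation: [3.142, -0.0, 1.3]
ft_force: [0.1, 1.9, -0.3]
width: 0.0003
grasp_force: 1.4
```

Call:
arm_command(
  steps=[
    {"offset": [-0.01, 0, 0], "dr": [0, 0, 0], "fingers": 0},
    {"offset": [-0.01, 0, 0], "dr": [0, 0, 0], "fingers": 0},
  ],
)

```text
clock: 5.15
eef_pos: [0.6009, 0.1258, 0.0563]
orientation: [3.141, -0.0, 1.3]
ft_force: [0.5, 3.3, -1.2]
width: -0.0002
grasp_force: 1.4
```

Call:
arm_command(
  steps=[
    {"offset": [-0.01, 0, 0], "dr": [0, 0, 0], "fingers": 0},
    {"offset": [-0.01, 0, 0], "dr": [0, 0, 0], "fingers": 0},
    {"offset": [-0.01, 0, 0], "dr": [0, 0, 0], "fingers": 0},
    {"offset": [-0.01, 0, 0], "dr": [0, 0, 0], "fingers": 0},
  ],
)

```text
clock: 5.48
eef_pos: [0.5989, 0.1184, 0.0565]
orientation: [3.141, -0.001, 1.3]
ft_force: [2.7, 5.4, -0.4]
width: -0.0003
grasp_force: 3.0
```

```bash
python3 -c "
from h import *
st()"
```

```text
t 5.4833 H [-194.3    1.9] z 0.0565 rpy [ 3.141e+00 -1.000e-03  1.300e+00] F_h -5.87 1.13 -0.39 w -0.0003
```

Call:
arm_command(
  steps=[
    {"offset": [-0.01, 0, 0], "dr": [0, 0, 0], "fingers": 0},
    {"offset": [-0.01, 0, 0], "dr": [0, 0, 0], "fingers": 0},
    {"offset": [-0.01, 0, 0], "dr": [0, 0, 0], "fingers": 0},
    {"offset": [-0.01, 0, 0], "dr": [0, 0, 0], "fingers": 0},
    {"offset": [-0.01, 0, 0], "dr": [0, 0, 0], "fingers": 0},
  ],
)

```text
clock: 5.9
eef_pos: [0.5963, 0.109, 0.0566]
orientation: [3.141, -0.001, 1.3]
ft_force: [1.8, 4.1, 0.1]
width: 0.0001
grasp_force: 2.8
```

Call:
arm_command(
  steps=[
    {"offset": [-0.01, 0, 0], "dr": [0, 0, 0], "fingers": 0},
    {"offset": [-0.01, 0, 0], "dr": [0, 0, 0], "fingers": 0},
    {"offset": [-0.01, 0, 0], "dr": [0, 0, 0], "fingers": 0},
    {"offset": [-0.01, 0, 0], "dr": [0, 0, 0], "fingers": 0},
  ],
)

```text
clock: 6.23
eef_pos: [0.594, 0.1013, 0.0565]
orientation: [3.141, -0.001, 1.3]
ft_force: [1.2, 5.3, 0.9]
width: -0.0
grasp_force: 2.8
```

```bash
python3 -c "
from h import *
st(); f=grab('top','top2'); q=proj(f,[np.r_[W((.09,0)),.06]])[0].astype(int); x,y=q; print(q)
cv2.imwrite('pics/c3.png',cv2.resize(f['color'][y-75:y+75,x-100:x+100],(800,600),interpolation=cv2.INTER_CUBIC))"
```

```text
t 6.2333 H [-176.5    1.7] z 0.0565 rpy [ 3.141e+00 -1.000e-03  1.300e+00] F_h -5.48 -0.25 0.91 w -0.0
[413 274]
```

View pics/c3.png

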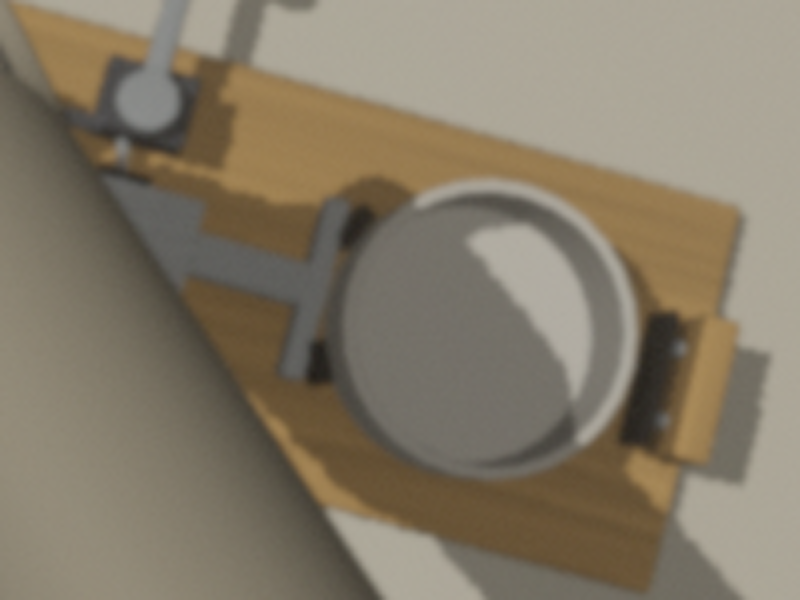

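The bowl sits centred in the fork. The rest's face, at crop x≈645, is a few mm beyond the rim, so I'll slow to 1 mm steps.

Call:
arm_command(
  steps=[
    {"offset": [-0.005, 0, 0], "dr": [0, 0, 0], "fingers": 0},
    {"offset": [-0.005, 0, 0], "dr": [0, 0, 0], "fingers": 0},
    {"offset": [-0.005, 0, 0], "dr": [0, 0, 0], "fingers": 0},
  ],
)

```text
clock: 6.53
eef_pos: [0.5932, 0.0984, 0.0565]
orientation: [3.141, -0.001, 1.3]
ft_force: [1.7, 5.8, 0.4]
width: 0.0001
grasp_force: 2.8
```

Call:
arm_command(
  steps=[
    {"offset": [-0.005, 0, 0], "dr": [0, 0, 0], "fingers": 0},
    {"offset": [-0.005, 0, 0], "dr": [0, 0, 0], "fingers": 0},
  ],
)

```text
clock: 6.7
eef_pos: [0.5926, 0.0965, 0.0565]
orientation: [3.141, -0.001, 1.3]
ft_force: [1.2, 4.7, 1.3]
width: 0.0002
grasp_force: 2.8
```

```bash
python3 -c "
from h import *
st()"
```

```text
t 6.7 H [-171.5    1.7] z 0.0565 rpy [ 3.141e+00 -1.000e-03  1.300e+00] F_h -4.86 -0.06 1.28 w 0.0002
```

Call:
arm_command(
  steps=[
    {"offset": [-0.005, 0, 0], "dr": [0, 0, 0], "fingers": 0},
    {"offset": [-0.005, 0, 0], "dr": [0, 0, 0], "fingers": 0},
  ],
)

```text
clock: 6.87
eef_pos: [0.5921, 0.0946, 0.0565]
orientation: [3.141, -0.001, 1.3]
ft_force: [1.7, 5.4, 0.1]
width: 0.0003
grasp_force: 2.8
```

Call:
arm_command(
  steps=[
    {"offset": [-0.005, 0, 0], "dr": [0, 0, 0], "fingers": 0},
    {"offset": [-0.005, 0, 0], "dr": [0, 0, 0], "fingers": 0},
  ],
)

```text
clock: 7.03
eef_pos: [0.5916, 0.0927, 0.0565]
orientation: [3.141, -0.001, 1.3]
ft_force: [1.7, 5.4, 0.7]
width: -0.0
grasp_force: 2.8
```

```bash
python3 -c "
from h import *
st()"
```

```text
t 7.0333 H [-167.5    1.7] z 0.0565 rpy [ 3.141e+00 -1.000e-03  1.300e+00] F_h -5.64 0.17 0.66 w -0.0
```

Call:
arm_command(
  steps=[
    {"offset": [-0.005, 0, 0], "dr": [0, 0, 0], "fingers": 0},
    {"offset": [-0.005, 0, 0], "dr": [0, 0, 0], "fingers": 0},
  ],
)

```text
clock: 7.2
eef_pos: [0.591, 0.0907, 0.0565]
orientation: [3.141, -0.001, 1.3]
ft_force: [1.2, 6.2, -0.6]
width: -0.0
grasp_force: 2.8
```

Call:
arm_command(
  steps=[
    {"offset": [-0.005, 0, 0], "dr": [0, 0, 0], "fingers": 0},
  ],
)

```text
clock: 7.28
eef_pos: [0.5908, 0.0898, 0.0565]
orientation: [3.141, -0.001, 1.3]
ft_force: [0.2, 5.2, 0.4]
width: -0.0
grasp_force: 2.8
```

Call:
arm_command(
  steps=[
    {"offset": [-0.005, 0, 0], "dr": [0, 0, 0], "fingers": 0},
  ],
)

```text
clock: 7.37
eef_pos: [0.5905, 0.0888, 0.0565]
orientation: [3.141, -0.001, 1.3]
ft_force: [1.3, 5.1, -0.4]
width: 0.0005
grasp_force: 2.8
```

Call:
arm_command(
  steps=[
    {"offset": [-0.005, 0, 0], "dr": [0, 0, 0], "fingers": 0},
  ],
)

```text
clock: 7.45
eef_pos: [0.5902, 0.0878, 0.0565]
orientation: [3.141, -0.001, 1.3]
ft_force: [1.6, 5.9, 0.6]
width: 0.0001
grasp_force: 2.8
```

Call:
arm_command(
  steps=[
    {"offset": [-0.005, 0, 0], "dr": [0, 0, 0], "fingers": 0},
  ],
)

```text
clock: 7.53
eef_pos: [0.59, 0.0871, 0.0565]
orientation: [3.141, -0.001, 1.3]
ft_force: [2.9, 7.4, -0.5]
width: -0.0001
grasp_force: 3.9
```

Call:
arm_command(
  steps=[
    {"offset": [-0.005, 0, 0], "dr": [0, 0, 0], "fingers": 0},
  ],
)

```text
clock: 7.62
eef_pos: [0.5898, 0.0867, 0.0566]
orientation: [3.141, -0.002, 1.3]
ft_force: [1.6, 8.4, -0.6]
width: 0.0002
grasp_force: 4.7
```

Call:
arm_command(
  steps=[
    {"offset": [-0.003, 0, 0], "dr": [0, 0, 0], "fingers": 0},
    {"offset": [0, 0, 0], "dr": [0, 0, 0], "fingers": 0},
  ],
)

```text
clock: 7.78
eef_pos: [0.5897, 0.0865, 0.0567]
orientation: [3.141, -0.002, 1.301]
ft_force: [2.4, 8.1, -0.6]
width: -0.0004
grasp_force: 4.5
```

Call:
arm_command(
  steps=[
    {"offset": [-0.003, 0, 0], "dr": [0, 0, 0], "fingers": 0},
    {"offset": [0, 0, 0], "dr": [0, 0, 0], "fingers": 0},
  ],
)

```text
clock: 7.95
eef_pos: [0.5896, 0.0863, 0.0568]
orientation: [3.141, -0.003, 1.301]
ft_force: [1.7, 10.1, 0.0]
width: -0.0001
grasp_force: 5.0
```

Call:
arm_command(
  steps=[
    {"offset": [-0.003, 0, 0], "dr": [0, 0, 0], "fingers": 0},
    {"offset": [0, 0, 0], "dr": [0, 0, 0], "fingers": 0},
  ],
)

```text
clock: 8.12
eef_pos: [0.5895, 0.0861, 0.0569]
orientation: [3.141, -0.003, 1.301]
ft_force: [3.8, 11.0, -0.5]
width: -0.0001
grasp_force: 5.5
```

```bash
python3 -c "
from h import *
st()"
```

```text
t 8.1167 H [-160.7    1.5] z 0.0569 rpy [ 3.141e+00 -3.000e-03  1.301e+00] F_h -11.63 0.74 -0.54 w -0.0001
```

Call:
arm_command(
  steps=[
    {"offset": [-0.003, 0, 0], "dr": [0, 0, 0], "fingers": 0},
    {"offset": [-0.003, 0, 0], "dr": [0, 0, 0], "fingers": 0},
    {"offset": [0, 0, 0], "dr": [0, 0, 0], "fingers": 0},
  ],
)

```text
clock: 8.37
eef_pos: [0.5894, 0.0857, 0.0571]
orientation: [3.14, -0.004, 1.302]
ft_force: [3.4, 12.1, 0.3]
width: -0.0001
grasp_force: 6.5
```

Call:
arm_command(
  steps=[
    {"offset": [-0.003, 0, 0], "dr": [0, 0, 0], "fingers": 0},
    {"offset": [0, 0, 0], "dr": [0, 0, 0], "fingers": 0},
    {"offset": [0, 0, 0], "dr": [0, 0, 0], "fingers": 0},
    {"offset": [0, 0, 0], "dr": [0, 0, 0], "fingers": 0},
  ],
)

```text
clock: 8.7
eef_pos: [0.5893, 0.0855, 0.0572]
orientation: [3.14, -0.005, 1.302]
ft_force: [3.7, 12.8, 0.5]
width: 0.0001
grasp_force: 7.0
```

```bash
python3 -c "
from h import *
st()"
```

```text
t 8.7 H [-160.     1.5] z 0.0572 rpy [ 3.14  -0.005  1.302] F_h -13.33 0.14 0.47 w 0.0001
```

Call:
arm_command(
  steps=[
    {"offset": [-0.003, 0, 0], "dr": [0, 0, 0], "fingers": 0},
    {"offset": [0, 0, 0], "dr": [0, 0, 0], "fingers": 0},
    {"offset": [0, 0, 0], "dr": [0, 0, 0], "fingers": 0},
    {"offset": [0, 0, 0], "dr": [0, 0, 0], "fingers": 0},
    {"offset": [0, 0, 0], "dr": [0, 0, 0], "fingers": 0},
  ],
)

```text
clock: 9.12
eef_pos: [0.5893, 0.0853, 0.0573]
orientation: [3.14, -0.005, 1.302]
ft_force: [4.5, 14.2, 0.3]
width: -0.0001
grasp_force: 7.5
```

Call:
arm_command(
  steps=[
    {"offset": [0.006, 0, 0], "dr": [0, 0, 0], "fingers": 0},
    {"offset": [0.006, 0, 0], "dr": [0, 0, 0], "fingers": 0},
    {"offset": [0.006, 0, 0], "dr": [0, 0, 0], "fingers": 0},
    {"offset": [0.006, 0, 0], "dr": [0, 0, 0], "fingers": 0},
    {"offset": [0.01, 0, 0], "dr": [0, 0, 0], "fingers": 0},
    {"offset": [0.03, 0, 0], "dr": [0, 0, 0], "fingers": 0},
    {"offset": [0.03, 0, 0], "dr": [0, 0, 0], "fingers": 0},
    {"offset": [0, 0, -0.1], "dr": [0, 0, 0], "fingers": 0},
    {"offset": [0, 0, -0.14], "dr": [0, 0, 0], "fingers": 0},
    {"offset": [0, 0, -0.14], "dr": [0, 0, 0], "fingers": 0},
    {"offset": [0, 0, -0.14], "dr": [0, 0, 0], "fingers": 0},
    {"offset": [0, 0, 0], "dr": [0, 0, 0], "fingers": 0},
  ],
)

```text
clock: 10.12
eef_pos: [0.596, 0.1006, 0.166]
orientation: [3.135, -0.003, 1.3]
ft_force: [1.2, 0.2, 0.7]
width: 0.0
grasp_force: 0.0
```

```bash
python3 -c "
from h import *
st(); print(delta((-.012,.143),.16),delta((-.012,.143),.075))"
```

```text
t 10.1167 H [-176.3    3.9] z 0.166 rpy [ 3.135e+00 -3.000e-03  1.300e+00] F_h -0.51 1.14 0.72 w 0.0
[-0.821  0.696  0.033] [-0.822  0.693  0.458]
```

Call:
arm_command(
  steps=[
    {"offset": [-0.117, 0.099, 0], "dr": [0, 0, 0], "fingers": 0},
    {"offset": [-0.117, 0.099, 0], "dr": [0, 0, 0], "fingers": 0},
    {"offset": [-0.117, 0.099, 0], "dr": [0, 0, 0], "fingers": 0},
    {"offset": [-0.117, 0.099, 0], "dr": [0, 0, 0], "fingers": 0},
    {"offset": [-0.117, 0.099, 0], "dr": [0, 0, 0], "fingers": 0},
    {"offset": [-0.117, 0.099, 0], "dr": [0, 0, 0], "fingers": 0},
    {"offset": [-0.117, 0.099, 0], "dr": [0, 0, 0], "fingers": 0},
    {"offset": [0, 0, 0.14], "dr": [0, 0, 0], "fingers": 0},
    {"offset": [0, 0, 0.14], "dr": [0, 0, 0], "fingers": 0},
    {"offset": [0, 0, 0.1], "dr": [0, 0, 0], "fingers": 0},
    {"offset": [0, 0, 0.075], "dr": [0, 0, 0], "fingers": 0},
    {"offset": [0, 0, 0], "dr": [0, 0, 0], "fingers": 0},
  ],
)

```text
clock: 11.12
eef_pos: [0.6812, -0.0954, 0.0654]
orientation: [-3.136, 0.001, 1.3]
ft_force: [-0.7, -0.0, 0.2]
width: 0.0001
grasp_force: 0.0
```

```bash
python3 -c "
from h import *
st(); f=grab('scene','scene3'); q=proj(f,[np.r_[W((-.03,.12)),.08]])[0].astype(int); x,y=q; print(q)
cv2.imwrite('pics/c4.png',cv2.resize(f['color'][y-90:y+60,x-90:x+110],(800,600),interpolation=cv2.INTER_CUBIC))"
```

```text
t 11.1167 H [-10.3 138.4] z 0.0654 rpy [-3.136e+00  1.000e-03  1.300e+00] F_h 0.21 -0.66 0.17 w 0.0001
[256 302]
```

View pics/c4.png

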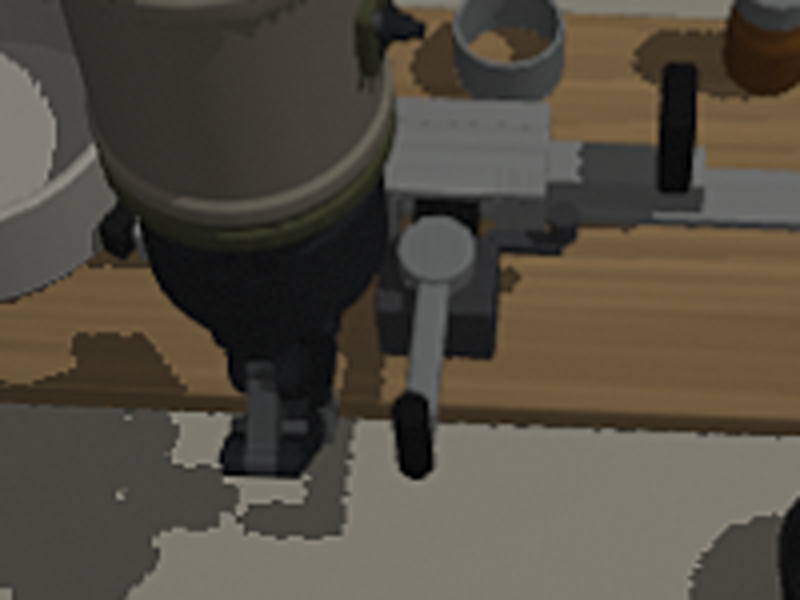

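The fingers stand beside the pin on its bowl side, and the pin is untouched. Next I'll close in on it.

Call:
arm_command(
  steps=[
    {"offset": [0.02, 0, 0], "dr": [0, 0, 0], "fingers": 0},
    {"offset": [0.02, 0, 0], "dr": [0, 0, 0], "fingers": 0},
    {"offset": [0.02, 0, 0], "dr": [0, 0, 0], "fingers": 0},
    {"offset": [0, 0, 0], "dr": [0, 0, 0], "fingers": 0},
  ],
)

```text
clock: 11.5
eef_pos: [0.6872, -0.0822, 0.0707]
orientation: [3.14, -0.001, 1.301]
ft_force: [0.3, 0.8, 0.2]
width: 0.0001
grasp_force: 0.0
```

```bash
python3 -c "
from h import *
st()"
```

```text
t 11.5 H [-24.6 140.7] z 0.0707 rpy [ 3.140e+00 -1.000e-03  1.301e+00] F_h -0.85 0.06 0.18 w 0.0001
```

Call:
arm_command(
  steps=[
    {"offset": [0.02, 0.01, -0.01], "dr": [0, 0, 0], "fingers": 0},
    {"offset": [0.02, 0.007, -0.005], "dr": [0, 0, 0], "fingers": 0},
    {"offset": [0.043, 0.007, 0], "dr": [0, 0, -0.064], "fingers": 0},
    {"offset": [0.043, 0.007, 0], "dr": [0, 0, -0.064], "fingers": 0},
    {"offset": [0, 0, 0], "dr": [0, 0, 0], "fingers": 0},
  ],
)

```text
clock: 11.92
eef_pos: [0.6996, -0.0602, 0.0732]
orientation: [3.139, 0.0, 1.506]
ft_force: [1.9, -2.6, 1.2]
width: 0.0004
grasp_force: 1.4
```

```bash
cat >> h.py <<'E'
def lev():
    st(); s=readout.get_state(); F=s['ft_force'][:2]; d=(Hh(s['eef_pos'])-np.array([-.05,.06]))*1000
    # tool x and y (yaw) in holder frame
    y=s['orientation'][2]-th; tx=np.array([np.cos(y),np.sin(y)]); ty=np.array([np.sin(y),-np.cos(y)])
    print('hinge->tcp along tool x,y',(d@tx).round(1),(d@ty).round(1),'a if touching',(np.arctan2(*(d@np.c_[tx,ty]+[18,0])[::-1])).round(3),'phi-tool',np.round((y+np.pi*4)%(2*np.pi)-np.pi/2-np.pi+1.65,3),'F tang',np.hypot(*F).round(1))
E
python3 -c "
from h import *
lev()"
```

```text
t 11.9167 H [-49.1 146.7] z 0.0732 rpy [3.139 0.    1.506] F_h 2.04 2.51 1.23 w 0.0004
hinge->tcp along tool x,y -18.6 84.7 a if touching 1.578 phi-tool 0.285 F tang 3.2
```

Call:
arm_command(
  steps=[
    {"offset": [0.043, 0.007, 0], "dr": [0, 0, -0.064], "fingers": 0},
    {"offset": [0.043, 0.007, 0], "dr": [0, 0, -0.064], "fingers": 0},
    {"offset": [0.043, 0.007, 0], "dr": [0, 0, -0.064], "fingers": 0},
    {"offset": [0, 0, 0], "dr": [0, 0, 0], "fingers": 0},
  ],
)

```text
clock: 12.25
eef_pos: [0.7033, -0.0356, 0.0732]
orientation: [3.138, 0.002, 1.804]
ft_force: [7.3, -4.1, 1.2]
width: -0.0
grasp_force: 3.1
```

```bash
python3 -c "
from h import *
lev()"
```

```text
t 12.25 H [-73.8 143.7] z 0.0732 rpy [3.138e+00 2.000e-03 1.804e+00] F_h 2.04 8.13 1.24 w -0.0
hinge->tcp along tool x,y -19.6 84.8 a if touching 1.59 phi-tool 0.584 F tang 8.4
```

Call:
arm_command(
  steps=[
    {"offset": [0.043, 0.011, 0], "dr": [0, 0, -0.064], "fingers": 0},
    {"offset": [0.043, 0.011, 0], "dr": [0, 0, -0.064], "fingers": 0},
    {"offset": [0.043, 0.011, 0], "dr": [0, 0, -0.064], "fingers": 0},
    {"offset": [0, 0, 0], "dr": [0, 0, 0], "fingers": 0},
  ],
)

```text
clock: 12.58
eef_pos: [0.6999, -0.0097, 0.073]
orientation: [-3.141, 0.002, 2.106]
ft_force: [1.5, -5.7, 3.4]
width: 0.0001
grasp_force: 2.9
```

```bash
python3 -c "
from h import *
lev()"
```

```text
t 12.5833 H [-97.9 133.5] z 0.073 rpy [-3.141e+00  2.000e-03  2.106e+00] F_h 5.07 3.01 3.44 w 0.0001
hinge->tcp along tool x,y -19.9 85.4 a if touching 1.592 phi-tool 0.885 F tang 5.9
```

Call:
arm_command(
  steps=[
    {"offset": [0.043, 0.009, 0], "dr": [0, 0, -0.064], "fingers": 0},
    {"offset": [0.043, 0.009, 0], "dr": [0, 0, -0.064], "fingers": 0},
    {"offset": [0.043, 0.009, 0], "dr": [0, 0, -0.064], "fingers": 0},
    {"offset": [0, 0, 0], "dr": [0, 0, 0], "fingers": 0},
  ],
)

```text
clock: 12.92
eef_pos: [0.6887, 0.0146, 0.0727]
orientation: [-3.141, 0.001, 2.407]
ft_force: [1.5, -3.7, 0.8]
width: 0.0002
grasp_force: 2.0
```

```bash
python3 -c "
from h import *
lev()"
```

```text
t 12.9167 H [-118.3  116.2] z 0.0727 rpy [-3.141e+00  1.000e-03  2.407e+00] F_h 3.18 2.45 0.81 w 0.0002
hinge->tcp along tool x,y -19.7 86.2 a if touching 1.59 phi-tool 1.186 F tang 4.0
```

Call:
arm_command(
  steps=[
    {"offset": [0.043, 0.007, 0], "dr": [0, 0, -0.064], "fingers": 0},
    {"offset": [0.043, 0.007, 0], "dr": [0, 0, -0.064], "fingers": 0},
    {"offset": [0.043, 0.007, 0], "dr": [0, 0, -0.064], "fingers": 0},
    {"offset": [0, 0, 0], "dr": [0, 0, 0], "fingers": 0},
  ],
)

```text
clock: 13.25
eef_pos: [0.6695, 0.0352, 0.0723]
orientation: [3.141, -0.001, 2.708]
ft_force: [0.2, 0.3, 0.1]
width: 0.0
grasp_force: 0.0
```

```bash
python3 -c "
from h import *
lev()"
```

```text
t 13.25 H [-133.    92.2] z 0.0723 rpy [ 3.141e+00 -1.000e-03  2.708e+00] F_h -0.32 0.08 0.09 w 0.0
hinge->tcp along tool x,y -18.3 87.1 a if touching 1.574 phi-tool 1.487 F tang 0.3
```

The force fell to zero past the centre, so the cam seems to have pulled the lever home. I'll follow gently to check, then back off.

Call:
arm_command(
  steps=[
    {"offset": [0.02, 0.003, 0], "dr": [0, 0, -0.032], "fingers": 0},
    {"offset": [0.02, 0.003, 0], "dr": [0, 0, -0.032], "fingers": 0},
    {"offset": [0, 0, 0], "dr": [0, 0, 0], "fingers": 0},
  ],
)

```text
clock: 13.5
eef_pos: [0.6632, 0.0384, 0.0721]
orientation: [3.141, -0.001, 2.804]
ft_force: [-0.5, 0.1, 0.3]
width: 0.0004
grasp_force: 0.0
```

```bash
python3 -c "
from h import *
lev()"
```

```text
t 13.5 H [-134.4   85.3] z 0.0721 rpy [ 3.141e+00 -1.000e-03  2.804e+00] F_h 0.09 -0.52 0.32 w 0.0004
hinge->tcp along tool x,y -19.6 85.9 a if touching 1.589 phi-tool 1.583 F tang 0.5
```

Call:
arm_command(
  steps=[
    {"offset": [-0.03, 0, 0], "dr": [0, 0, 0], "fingers": 0},
    {"offset": [-0.1, 0, 0], "dr": [0, 0, 0], "fingers": 0},
    {"offset": [-0.1, 0, 0], "dr": [0, 0, 0], "fingers": 0},
    {"offset": [0, 0, -0.12], "dr": [0, 0, 0], "fingers": 0},
    {"offset": [0, 0, -0.15], "dr": [0, 0, 0], "fingers": 0},
    {"offset": [0, 0, -0.15], "dr": [0, 0, 0], "fingers": 0},
    {"offset": [0, 0, -0.15], "dr": [0, 0, 0], "fingers": 0},
    {"offset": [-0.12, 0, -0.12], "dr": [0, 0, 0], "fingers": 0},
    {"offset": [-0.15, 0, 0], "dr": [0, 0, 0], "fingers": 0},
    {"offset": [-0.1, 0, 0], "dr": [0, 0, 0], "fingers": 0},
    {"offset": [0, 0, 0], "dr": [0, 0, 0], "fingers": 0},
    {"offset": [0, 0, 0], "dr": [0, 0, 0], "fingers": 0},
  ],
)

```text
clock: 14.5
eef_pos: [0.7777, -0.0017, 0.2092]
orientation: [3.141, -0.001, 2.803]
ft_force: [-0.4, 0.5, -0.6]
width: 0.0003
grasp_force: 0.0
```

```bash
python3 -c "
from h import *
lev(); f=grab('scene','scene4'); cv2.imwrite('pics/c5.png',cv2.resize(f['color'][170:350,70:430],(800,400),interpolation=cv2.INTER_CUBIC))"
```

```text
t 14.5 H [-126.4  206.3] z 0.2092 rpy [ 3.141e+00 -1.000e-03  2.803e+00] F_h -0.43 -0.48 -0.63 w 0.0003
hinge->tcp along tool x,y -140.7 86.2 a if touching 2.529 phi-tool 1.582 F tang 0.6
```

View pics/c5.png

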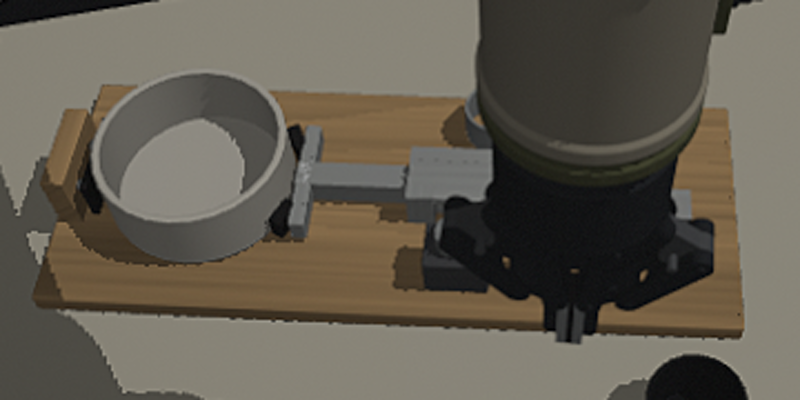

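The bowl is seated between the fork and the rest, but the gripper hides the lever. I'll move it aside to check.

Call:
arm_command(
  steps=[
    {"offset": [0, 0.13, -0.05], "dr": [0, 0, 0], "fingers": 0},
    {"offset": [0, 0.13, -0.05], "dr": [0, 0, 0], "fingers": 0},
    {"offset": [0, 0.13, -0.05], "dr": [0, 0, 0], "fingers": 0},
    {"offset": [0, 0.13, -0.05], "dr": [0, 0, 0], "fingers": 0},
    {"offset": [0, 0.13, -0.05], "dr": [0, 0, 0], "fingers": 0},
    {"offset": [0, 0.13, -0.05], "dr": [0, 0, 0], "fingers": 0},
    {"offset": [0, 0.13, 0], "dr": [0, 0, 0], "fingers": 0},
    {"offset": [0, 0.13, 0], "dr": [0, 0, 0], "fingers": 0},
    {"offset": [0, 0, 0], "dr": [0, 0, 0], "fingers": 0},
    {"offset": [0, 0, 0], "dr": [0, 0, 0], "fingers": 0},
  ],
)

```text
clock: 15.38
eef_pos: [0.8411, 0.2016, 0.2648]
orientation: [-3.138, -0.005, 2.816]
ft_force: [-0.7, -0.3, 0.5]
width: -0.0002
grasp_force: 0.0
```

```bash
python3 -c "
from h import *
st(); f=grab('top','top5'); g=grab('scene','scene5')
a=cv2.resize(f['color'][165:365,220:510],(400,276)); b=cv2.resize(g['color'][170:350,70:430],(800,400)); 
cv2.imwrite('pics/c6.png',b[:, :]); cv2.imwrite('pics/c7.png',np.vstack([cv2.resize(a,(600,300)),cv2.resize(b,(600,300))]))"
```

```text
t 15.3833 H [-339.2  213. ] z 0.2648 rpy [-3.138 -0.005  2.816] F_h 0.48 -0.64 0.49 w -0.0002
```

View pics/c7.png

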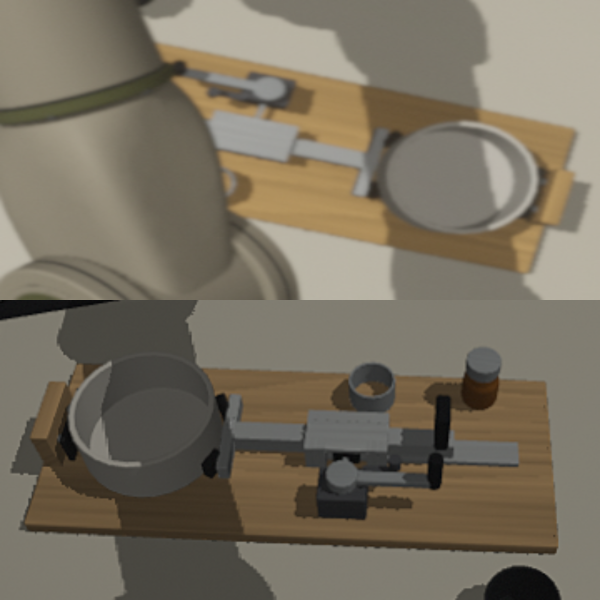

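The lever lies parallel to the rod, with its pin at (435,470) in the lower view. The bowl is seated and the jar, cutter and cup look undisturbed. I'll hand in.

```bash
python3 -c "
from h import *
f=load('scene5'); z=f['z_map']; v,u=np.nonzero(z>0)
p=cv2.undistortPoints(np.stack([u,v],1).astype(float)[:,None],K(f),f['dist'])[:,0]
P=(np.c_[p,np.ones(len(p))]*z[v,u][:,None]-f['t'].ravel())@f['R']; d=P[:,:2]-o; X=np.c_[d@ex,d@ey,P[:,2]]
q=X[(X[:,0]>-.17)&(X[:,0]<-.1)&(X[:,1]>.03)&(X[:,1]<.1)&(X[:,2]>.08)&(X[:,2]<.11)]; m=np.median(q,0); print(m)
a=np.arctan2(m[1]-.064,m[0]+.05)%(2*np.pi)-np.pi+1.65; print('a~',a)
if a>1.5: print(workorder.close_job())"
```

```text
[-0.13561702  0.0661144   0.0969142 ]
a~ 1.625309034028275
the job is handed in; nothing more can be done
None
```

I slid the rod forward until the fork pressed the bowl against the rest with about 11–12 N (estimated from the push force), swung the lever home (about 1.63 rad measured), saw the jar, cutter and cup undisturbed, and handed in the job; no verdict was shown.

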